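# Release the catch and open the key drawer of the mail caddy

## Robot

A 6-joint arm with a two-finger parallel gripper is mounted at the origin on the work surface. World frame = base frame: x ahead of the robot, y to its left, z up, the work surface at z = 0. Lengths are in m, angles in rad, forces in N, time in s.
With the tool pointing down it reaches from about 0.3 to 0.85 m from the base axis. Payload 5.4 kg.
Tool frame: the origin (TCP) lies midway between the tips of the shut fingers; the grasp point (between the pads) lies 19 mm behind it (r.tcp_to_grasp is the distance from the TCP to the grasp point, in m); z points along the fingers, y is the line along which they close (so a half turn about z gives the same grasp; the last joint's range is limited). The gripper opens to 85 mm and grips with 20 to 120 N. Pads are 22 mm wide; open, the fingers measure 114 mm over their backs; the gripper's body (76 mm by 85 mm) begins 54 mm behind the grasp point. The pads swing forward as they close: fully open they stand 13 mm farther back than shut.
Start: joints at [0.926, 0.158, 1.597, -0, 1.386, -0.21], TCP at [0.242, 0.521, 0.231] pointing down, gripper open.
Joint ranges: [-2.91, 2.91], [-0.94, 2.29], [0.18, 2.7], [-1.29, 4.43], [0.17, 2.64], [-3, 3]. Speed limits (rad/s): [2.57, 2.57, 3.14, 3.14, 3.14, 3.14].

## Interface

Orientations are given as a rotation vector (axis times angle).
In Python, from plant import r gives the robot as it stands.
- The arm moves only by the tool play_rows, never from a script. Its argument "moves" is a list that holds one entry, the list of rows, each a list of 6 numbers: the shift along the tool's x, y, z normalised to -1 to 1, where 1 is 0.2 m, then the turn, a rotation vector about the tool's x, y, z normalised to -1 to 1, where 1 is 45 degrees. A call has 1 to 12 rows; each row shifts and turns the commanded pose from where the row before left it, along the tool's axes as they then stand; what a row does not reach is not made up. A row lasts 1/8 s, in which the tool goes at most 62.5 mm and 10.7 degrees, less where a joint would pass 70% of its speed; a pose out of reach is approached as far as the arm can. A call with a number of a shift or a turn outside -1 to 1 is refused whole. A call with a gripper value outside its range is refused whole. "gripper" is the opening, from -1 (shut) to 1 (fully open), so that 0 is half open, set as the call begins (left out, the last holds). The fingers move at their own pace and stop on an object; "force" is the grip in N (left out, the last holds). Time passes only in rows, so rows that do not move let the fingers close. It gives the time, the measured TCP pose, the force, the opening and the grip force at its end, in the units of the state.
- r.observe(): the state, without advancing time (a new reading comes with each control period).
- r.capture(name): name is "side" or "top"; returns (picture, depth): 420x560x3 uint8, red, green, blue; 420x560 float32, m along the optical axis (not along the pixel's ray), 0 where there is no reading.
- r.get_calibration(name): a dict with "K" (3x3 intrinsics, pixels), "eye" and "orientation" of the camera in the world. Camera axes: x right, y up, looking along -z (the intrinsics and any distortion apply to the point x, -y, -z); pixel columns grow to the right and rows downward; lengths in m; the calibration is good to about 2 mm. A picture is of the moment at which its call begins. get_calibration takes no time and is no camera call.
- r.close_job(): hands the job in; it is judged then, once.
The state is a dict: "t": time; "joint_positions": joint angles; "joint_vel": joint speeds; "effort": joint torques, N m; "tcp_pos": TCP position; "tcp_rot": TCP orientation; "contact_force": force on the tool from outside, world axes, zero at the start; "ft_torque": the same for the moment, N m; "gripper_width": opening from 0.0 (shut) to 1.0 (fully open); "grasp_force": force on a finger pad.
Only numpy, scipy, OpenCV 4.12 (cv2) and the standard library are available. Lean on these libraries where they do the work, as an engineer would, in place of code of your own. Each camera call takes 0.05 s, during which the arm holds its last target. There are 200 camera calls.

## Task

Open the spare-key drawer at the foot of the black mail caddy: slide the small flush catch in the caddy's sloping front all the way to its left end (left as you face that front, on the robot's right-hand side) and leave it there, then pull the drawer out as far as it goes and let go. Leave the other things on the table and on the caddy where they are.

Things in the scene. Friction and masses are not known exactly. Their poses are not given: they have to be found in the camera images.
- caddy: Black mail caddy, 215 deep x 264 wide x 240 mm high, front turned away from the robot. Origin: table level, mid-width; x to its back, y to its left as you face its front (the robot's right). A face over the drawer starts at x=-75, z=66 mm, rises backwards at 35 degrees for 80 mm. Upper tier (front edge x=-30, z=205 to 217 mm) overhangs: lean the tool about square to the face.
- slot (a point): Middle of the catch's slot, in the plane of the sloping face, 35 mm up the slope; axes as the caddy's. The slot is a recess along the caddy's y, 116 mm long (y = -58 to +58 mm), 34 mm wide up the slope, 14 mm deep square to the face, with a rigid floor.
- catch_face (a point): Middle of the catch's top, flush with the sloping face. Axes: x up the slope, y left along the slot, z out of the face. An aluminium slide with fine cross lines, 22 mm long (y), 32 wide, 12 high, filling the slot's width. At joint value 0 it is at caddy y = +3 mm, so 50 mm of slot to its right are empty: a closed fingertip fits in there and can push the catch's end to the left.
- catch (a joint): Travel of the catch in m to the left as you face it (caddy +y): 0 to 0.006 at the start = locked, 0.040 = left end stop. It moves with about 2.5 N and stays where it is left. Its bolt blocks the drawer until it has slid 0.028.
- pull (a point): Middle of the drawer's pull, 38 mm above the table, 27 mm before the drawer's front (250 mm wide, top edge at z = 65 mm); axes as the caddy's. A steel bar 22 mm wide (y), 14 high, sticking out level from the front (x = -16 to +27 mm from here) with an end plate 22 wide, 10 thick, 34 high (x = -21 to -11, z = -17 to +17 mm). Pinch it across its width from above.
- key_drawer (a joint): How far the drawer is out, in m, out of the caddy's front (caddy -x): 0 closed, 0.075 = end stop. Friction about 2 N; it stays where it is left.

How it is judged:
On the way, in this order (a step that is already met when the one before it is completed fails the run):
1. the catch is slid to its left end while the drawer is still shut (value of joint catch above 0.034 m and value of joint key_drawer below 0.006 m), for 0.2 s.
2. the drawer is pulled out (value of joint key_drawer above 0.064 m), for 0.2 s.
At the end, for the whole second after the job is handed in: The catch is within 6 mm of its left end, as you face the front (joint above 0.034 of 0.040), the drawer is out to within 11 mm of its stop (above 0.064 of 0.075) and at rest, and no bystander has been shifted by 30 mm (value of joint catch above 0.034 m and value of joint key_drawer above 0.064 m and velocity of joint key_drawer between -0.01 and 0.01 m/s); the robot touches nothing.
It fails at once if a bystander is shifted by more than 30 mm (distance of any of postcard_stand, dish, opener, whistle, fold_hook, glasses_case, parcel from where it was at the start of the episode above 0.03 m).
It also fails if it takes over 51 s, if anything falls off the work surface, if the arm or the gripper's body presses on something with over 40 N, if the wrist force passes 120 N, or if a joint passes its speed limit or range.

## Working session

There is one attempt and no reset: what is moved stays moved. The work goes in short steps, Python scripts to look and compute and a tool call to move; the robot and the scene stay as the last step left them, time stands still between calls to the robot, and variables do not carry over. Pictures are saved under pics/ and viewed, at most 10 in all, crops included, and the job is handed in when it is done.

Besides the shell and the picture viewer there is one more tool, called after "Emit:" in YAML: its name, and indented under it one key for each argument. play_rows: Moves the arm, as the interface text tells. Its arguments: {"type":"object","properties":{"moves":{"type":"array","items":{"type":"array","items":{"type":"array","items":{"type":"number"}}}},"gripper":{"type":"number"},"force":{"type":"number"}},"required":["moves"]}

```bash
ls; mkdir -p pics
cat > h.py <<'E'
import numpy as np, cv2
from scipy.spatial.transform import Rotation as R
from plant import r
def rot(o):
    o=np.array(o,float)
    if o.shape==(3,3): return o
    return R.from_rotvec(o).as_matrix() if o.size==3 else R.from_quat(o).as_matrix()
def cloud(d,name):
    c=r.get_calibration(name);K=np.array(c["K"]);v,u=np.mgrid[0:d.shape[0],0:d.shape[1]]
    p=np.stack([(u-K[0,2])/K[0,0]*d,-(v-K[1,2])/K[1,1]*d,-d],-1)
    return p@rot(c["orientation"]).T+np.array(c["eye"])
E
python3 - <<'E'
from h import *
print(r.observe())
for n in("side","top"):
    c=r.get_calibration(n);print(n,c)
    p,d=r.capture(n);np.savez(n+".npz",p=p,d=d)
    cv2.imwrite(f"pics/{n}1.png",p[:,:,::-1])
    print((d>0).mean())
E
```

```text
pics
{'t': 0.0, 'joint_positions': array([ 9.25899335e-01,  1.59068314e-01,  1.59832619e+00,  5.20679781e-06,
        1.38618370e+00, -2.10125611e-01]), 'joint_vel': array([ 0.00139509,  0.00042781, -0.00178645,  0.00020997, -0.00230984,
        0.00078486]), 'effort': array([ 5.59463115e-04, -3.96000624e+01, -3.31427443e+01, -2.72999951e-04,
        8.59898835e-03, -4.55945724e-06]), 'tcp_pos': array([0.24183165, 0.52097114, 0.23025903]), 'tcp_rot': array([-6.77393750e-01, -3.06684415e+00,  2.83412280e-03]), 'contact_force': array([-0.62422021,  0.01884888,  0.48470177]), 'ft_torque': array([-0.01705636,  0.01364575, -0.00193721]), 'grasp_force': 0.0, 'gripper_width': 0.9983292001120732}
side {'K': array([[500.63663469,   0.        , 284.82096799],
       [  0.        , 500.63663469, 207.82520936],
       [  0.        ,   0.        ,   1.        ]]), 'eye': array([ 0.42470945, -0.16755776,  0.70206296]), 'orientation': array([ 0.30393718, -0.08612642, -0.54334794])}
0.9959566326530612
top {'K': array([[399.1841164 ,   0.        , 282.61862946],
       [  0.        , 399.1841164 , 206.5891527 ],
       [  0.        ,   0.        ,   1.        ]]), 'eye': array([ 0.44899244, -0.00958821,  0.72369477]), 'orientation': array([ 0.14607202, -0.08006883, -1.56285353])}
0.9959863945578231
```

View pics/side1.png

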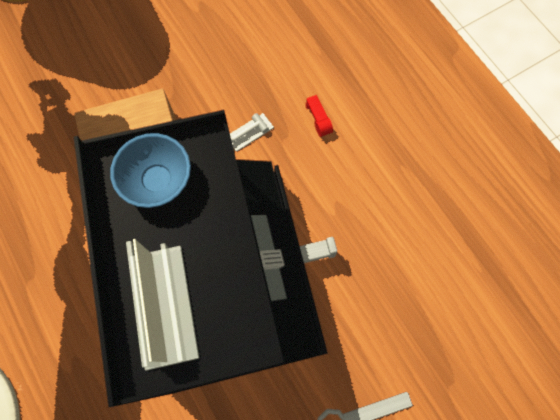

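View pics/top1.png

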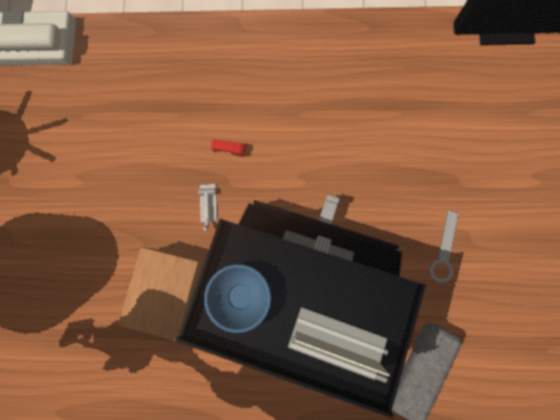

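The side view shows the caddy with the bowl and card stand on top, the sloping face with the slot at about (270,258) and the catch at (272,258), and the pull at (320,249). In the top view the catch is at (322,243), the pull at (330,208), the fold hook at (208,203), the opener at (447,245) and the red whistle at (228,147).

Run:
```python
from h import *
for n,(u0,u1,v0,v1) in {"side":(235,345,155,360),"top":(240,410,190,285)}.items():
    f=np.load(n+".npz");p,d=f["p"],f["d"];P=cloud(d,n)
    hsv=cv2.cvtColor(p,cv2.COLOR_RGB2HSV)
    roi=np.zeros(d.shape,bool);roi[v0:v1,u0:u1]=1
    gray=roi&(hsv[...,1]<70)&(hsv[...,2]>45)
    black=roi&(hsv[...,2]<40)&(P[...,2]>.069)&(P[...,2]<.108)
    Q=P[black];
    for _ in range(4):
        A=np.c_[Q[:,:2],np.ones(len(Q))];s=np.linalg.lstsq(A,Q[:,2],rcond=None)[0];e=abs(A@s-Q[:,2]);Q=Q[e<max(.002,2*e.std())]
    nn=np.array([-s[0],-s[1],1]);nn/=np.linalg.norm(nn)
    print(n,"plane",s,len(Q),"n",nn,"tilt",np.degrees(np.arccos(nn[2])),"yaw front",np.degrees(np.arctan2(nn[1],nn[0])))
    k,l,st,c=cv2.connectedComponentsWithStats(gray.astype(np.uint8))
    for i in range(1,k):
        if st[i,4]>40:
            q=P[l==i];print(st[i],c[i].round(),"mean",q.mean(0).round(4),"z",np.percentile(q[:,2],[2,50,98]).round(4),"val",hsv[...,2][l==i].mean(), cv2.minAreaRect(q[:,:2].astype(np.float32)*1000))
    top=(hsv[...,2]<60)&(P[...,2]>.195)&(P[...,2]<.25)
    k,l,st,c=cv2.connectedComponentsWithStats(top.astype(np.uint8));i=1+st[1:,4].argmax()
    q=P[l==i];print("tier",st[i],cv2.minAreaRect(q[:,:2].astype(np.float32)*1000),np.percentile(q[:,2],[2,50,98]))
```

```text
side plane [-0.66280798  0.20877361  0.41460922] 4327 n [ 0.54429165 -0.17144292  0.82119055] tilt 34.79584904573973 yaw front -17.48356994389757
[ 251  215   36   86 1461] [269. 257.] mean [ 0.4788 -0.0416  0.0775] z [0.0651 0.0749 0.095 ] val 78.43874058863791 ((469.1139221191406, -78.72817993164062), (196.60043334960938, 28.25039291381836), 71.61737060546875)
[300 237  37  26 603] [318. 250.] mean [ 0.5423 -0.0615  0.0489] z [0.0358 0.0458 0.057 ] val 179.54228855721394 ((485.82244873046875, -98.19353485107422), (178.77024841308594, 47.18031311035156), 33.834285736083984)
tier [   75   111   209   296 31693] ((392.83941650390625, -12.280654907226562), (263.82806396484375, 154.88145446777344), 72.4908447265625) [0.20770314 0.20975872 0.24001591]
top plane [-0.66218683  0.20908394  0.41529501] 2169 n [ 0.54390874 -0.17173791  0.8213826 ] tilt 34.77656230729224 yaw front -17.523390145566395
[319 195  21  30 375] [329. 209.] mean [ 0.5423 -0.0594  0.0505] z [0.0016 0.0469 0.0656] val 144.55733333333333 ((509.1840515136719, -47.11741256713867), (25.641223907470703, 139.529296875), 68.46968078613281)
[283 231  70  30 764] [318. 245.] mean [ 0.4806 -0.0395  0.0863] z [0.0662 0.0743 0.2187] val 64.282722513089 ((470.3418273925781, -37.28293991088867), (114.72261810302734, 51.15914535522461), 80.61544799804688)
tier [  177   220   249   198 21241] ((392.7471923828125, -11.832992553710938), (264.14788818359375, 155.376708984375), 72.36456298828125) [0.2087024  0.21080754 0.24141345]
```

```bash
cat >> h.py <<'E'
yaw=np.radians(-17.5); F=np.array([np.cos(yaw),np.sin(yaw),0]); X=-F; Y=np.array([-F[1]*-1,-F[0],0]); Z=np.array([0,0,1.])
Y=np.cross(Z,X); O=np.array([.4381,-.0264,0])
C=np.stack([X,Y,Z],1)
def cad(x,y,z): return O+C@np.array([x,y,z])/1000
s35,c35=np.sin(np.radians(35)),np.cos(np.radians(35))
U=c35*X+s35*Z; N=-s35*X+c35*Z
def face(u,y,n): return cad(-75,0,66)+(U*(u)+Y*y+N*n)/1000   # mm along slope, left, out
def frame(z,y): return np.stack([np.cross(y,z),y,z],1)
RS=frame(-N,-Y); RD=frame(-Z,-Y)
def delta(p,Rt,base=None):
    o=r.observe();R0=rot(o["tcp_rot"]);
    t=R0.T@(p-o["tcp_pos"])/.2; w=R.from_matrix(R0.T@Rt).as_rotvec()/(np.pi/4)
    print("shift(norm) with present axes",t.round(4),"turn",w.round(4), "shift in target axes",(Rt.T@(p-o["tcp_pos"])/.2).round(4))
def st():
    o=r.observe();p=o["tcp_pos"];q=C.T@(p-O)*1000;d=p-face(35,0,0)
    print("t",round(o["t"],2),"tcp",p.round(4),"cad",q.round(1),"face u,y,n",((np.array([U,Y,N])@d)*1000).round(1),"F",(C.T@o["contact_force"]).round(1),"g",o["gripper_width"],o["grasp_force"],"q",o["joint_positions"].round(2))
E
python3 - <<'E'
from h import *
P=cloud(np.load("top.npz")["d"],"top")
q=P.reshape(-1,3);q=q[(q[:,0]>.1)&(q[:,0]<.65)&(abs(q[:,1])<.35)]
print("max z",q[:,2].max())
for n,b in{"bowl":(200,275,260,335),"stand":(288,392,305,385),"parcel":(125,195,250,335),"case":(395,460,325,415)}.items():
    print(n,P[b[2]:b[3],b[0]:b[1],2].max())
print(cad(-102,0,38),face(35,-33,0),RS.round(3))
st();delta(np.array([.60,-.075,.36]),RD)
E
```

```text
max z 0.7236947703589424
bowl 0.7236947703589424
stand 0.7236947703589424
parcel 0.7236947703589424
case 0.7236947703589424
[ 0.53537913 -0.05707199  0.038     ] [ 0.49220869 -0.00885894  0.08607518] [[-0.781  0.301 -0.547]
 [ 0.246  0.954  0.172]
 [ 0.574 -0.    -0.819]]
t 0.1 tcp [0.2419 0.521  0.2304] cad [ 351.8 -463.1  230.4] face u,y,n [ 408.9 -463.1 -110.1] F [ 0.6  0.  -0.1] g 1.0024577895481062 0.0 q [ 0.93  0.16  1.6   0.    1.39 -0.21]
shift(norm) with present axes [-2.8791 -1.9498 -0.6458] turn [-0.0021 -0.0006 -0.1647] shift in target axes [-2.6039 -2.3038 -0.648 ]
```

Emit:
play_rows:
  moves:
    - [[0, 0, -0.3, 0, 0, 0], [0, 0, -0.3, 0, 0, 0], [-0.29, -0.2, 0, 0, 0, 0], [-0.29, -0.2, 0, 0, 0, 0], [-0.29, -0.2, 0, 0, 0, 0], [-0.29, -0.2, 0, 0, 0, 0], [-0.29, -0.2, 0, 0, 0, 0], [-0.29, -0.2, 0, 0, 0, 0], [-0.29, -0.2, 0, 0, 0, 0], [-0.29, -0.2, 0, 0, 0, 0], [-0.29, -0.2, 0, 0, 0, 0], [-0.29, -0.2, 0, 0, 0, -0.16]]
  gripper: -1
  force: 30

```text
t: 1.6
tcp_pos: [0.56, -0.019, 0.3509]
tcp_rot: [-0.479, -3.104, -0.001]
contact_force: [0.6, 0.1, 0.4]
gripper_width: 0.0
grasp_force: 0.0
```

Run:
```python
from h import *
st();delta(np.array([.60,-.075,.30]),RS);delta(face(35,-33,60),RS)
```

```text
t 1.6 tcp [ 0.56   -0.019   0.3509] cad [-114.   -43.7  350.9] face u,y,n [ 96.5 -43.7 255.7] F [-0.6 -0.3  0.4] g 0.0003446438330391715 0.0 q [-0.25  0.07  1.46  0.    1.61 -1.51]
shift(norm) with present axes [-0.2755 -0.2068  0.2542] turn [ 7.000e-04  7.771e-01 -9.000e-04] shift in target axes [-0.3714 -0.207   0.0506]
shift(norm) with present axes [ 0.1656 -0.0541  1.0784] turn [ 7.000e-04  7.771e-01 -9.000e-04] shift in target axes [-0.4824 -0.0537  0.9786]
```

Emit:
play_rows:
  moves:
    - [[0, 0, 0, 0, 0.2, 0], [0, 0, 0, 0, 0.2, 0], [0, 0, 0, 0, 0.2, 0], [0, 0, 0, 0, 0.175, 0], [-0.24, -0.03, 0.1, 0, 0, 0], [-0.24, -0.03, 0.1, 0, 0, 0], [0, 0, 0.2, 0, 0, 0], [0, 0, 0.2, 0, 0, 0], [0, 0, 0.2, 0, 0, 0], [0, 0, 0, 0, 0, 0]]

```text
t: 2.85
tcp_pos: [0.5405, -0.0236, 0.1623]
tcp_rot: [-0.389, -2.499, -0.124]
contact_force: [0.7, -0.1, 0.3]
gripper_width: 0.001
grasp_force: 0.0
```

Run:
```python
from h import *
st();delta(face(35,-33,10),RS)
p,d=r.capture("side");cv2.imwrite("pics/side2.png",p[:,:,::-1])
```

```text
t 2.85 tcp [ 0.5405 -0.0236  0.1623] cad [-96.8 -33.5 162.3] face u,y,n [  2.3 -33.5  91.4] F [-0.7 -0.1  0.3] g 0.0006283654021526444 0.0 q [-0.28  0.61  1.26  0.02  1.88 -1.54]
shift(norm) with present axes [-0.0142 -0.0033  0.4069] turn [ 0.0022 -0.0081 -0.0037] shift in target axes [-0.0116 -0.0026  0.4069]
```

View pics/side2.png

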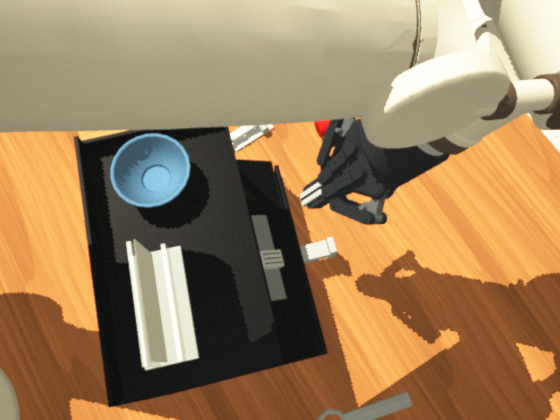

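The fingertips, at about (310,195), hang above the right half of the slot; the catch at (272,258) has not moved.

Emit:
play_rows:
  moves:
    - [[-0.01, 0, 0.2, 0, 0, 0], [0, 0, 0.2, 0, 0, 0], [0, 0, 0, 0, 0, 0], [0, 0, 0, 0, 0, 0]]

```text
t: 3.4
tcp_pos: [0.5044, -0.0122, 0.1007]
tcp_rot: [-0.392, -2.512, -0.122]
contact_force: [-0.5, 0.4, 0.0]
gripper_width: 0.004
grasp_force: 0.0
```

Run:
```python
from h import *
st()
for n,(u0,u1,v0,v1) in {"side":(235,290,200,310),"top":(270,360,225,265)}.items():
    f=np.load(n+".npz");p,d=f["p"],f["d"];P=cloud(d,n);hsv=cv2.cvtColor(p,cv2.COLOR_RGB2HSV)
    g=np.zeros(d.shape,bool);g[v0:v1,u0:u1]=1;g&=(hsv[...,1]<70)&(hsv[...,2]>45)&(P[...,2]<.12)
    q=(P[g]-face(35,0,0))@np.stack([U,Y,N],1)*1000
    c=q[q[:,2]>-5];fl=q[(q[:,2]<-9)]
    for nm,a in(("catch",c),("floor",fl)): print(n,nm,len(a),np.percentile(a,[2,50,98],axis=0).round(1).tolist())
    b=np.zeros(d.shape,bool);
p,d=r.capture("side");cv2.imwrite("pics/side3.png",cv2.resize(p[130:310,210:410,::-1],None,fx=3,fy=3))
```

```text
t 3.4 tcp [ 0.5044 -0.0122  0.1007] cad [-58.9 -33.5 100.7] face u,y,n [ -1.9 -33.5  19.2] F [ 0.6 -0.2  0. ] g 0.003920523946166078 0.0 q [-0.28  0.59  1.43  0.02  1.73 -1.54]
side catch 403 [[-16.5, -4.8, -2.9], [1.7, 6.5, 0.3], [16.5, 16.9, 2.1]]
side floor 1038 [[-16.7, -55.9, -15.3], [-4.8, -11.1, -13.6], [6.8, 54.0, -11.7]]
top catch 201 [[-16.0, -5.6, -0.4], [-1.1, 5.2, 1.2], [13.5, 15.7, 3.1]]
top floor 515 [[-16.0, -56.2, -14.5], [-6.4, -11.5, -12.7], [2.4, 55.4, -10.8]]
```

View pics/side3.png

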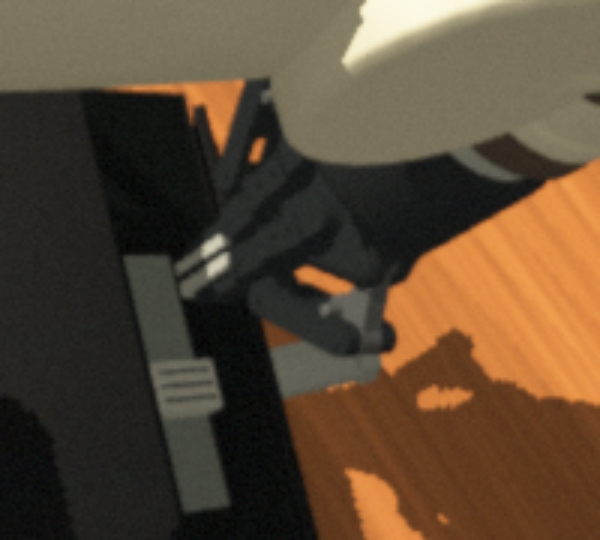

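The tip, at crop pixel (210,260), is 19 mm out from the slot's empty right part. The face frame matches the slot floor and the catch (right end at about y = -5 mm), so I go in.

Emit:
play_rows:
  moves:
    - [[0.01, 0, 0.03, 0, 0, 0], [0, 0, 0.03, 0, 0, 0], [0, 0, 0.03, 0, 0, 0], [0, 0, 0.03, 0, 0, 0], [0, 0, 0.02, 0, 0, 0], [0, 0, 0, 0, 0, 0]]

```text
t: 4.2
tcp_pos: [0.4844, -0.0057, 0.0762]
tcp_rot: [-0.39, -2.506, -0.123]
contact_force: [-0.4, 0.1, -0.7]
gripper_width: -0.006
grasp_force: 0.0
```

Run:
```python
from h import *
st()
```

```text
t 4.2 tcp [ 0.4844 -0.0057  0.0762] cad [-37.9 -33.7  76.2] face u,y,n [  1.2 -33.7 -12.9] F [ 0.4  0.  -0.7] g -0.005772859040815597 0.0 q [-0.27  0.58  1.5   0.02  1.67 -1.54]
```

Emit:
play_rows:
  moves:
    - [[0, 0, -0.015, 0, 0, 0], [0, -0.025, 0, 0, 0, 0], [0, -0.025, 0, 0, 0, 0], [0, -0.025, 0, 0, 0, 0], [0, -0.025, 0, 0, 0, 0], [0, -0.025, 0, 0, 0, 0], [0, -0.025, 0, 0, 0, 0], [0, -0.025, 0, 0, 0, 0], [0, -0.025, 0, 0, 0, 0]]

```text
t: 5.32
tcp_pos: [0.4742, -0.0448, 0.079]
tcp_rot: [-0.391, -2.507, -0.123]
contact_force: [1.6, 1.9, -0.3]
gripper_width: 0.002
grasp_force: 1.4
```

Run:
```python
from h import *
st()
p,d=r.capture("side");cv2.imwrite("pics/side4.png",cv2.resize(p[130:310,210:410,::-1],None,fx=3,fy=3))
```

```text
t 5.33 tcp [ 0.4742 -0.0448  0.079 ] cad [-40.    6.7  79. ] face u,y,n [ 1.2  6.7 -9.4] F [-1.  -2.3 -0.3] g 0.002105348684086807 1.3817663490772247 q [-0.34  0.56  1.51 -0.02  1.67 -1.6 ]
```

View pics/side4.png

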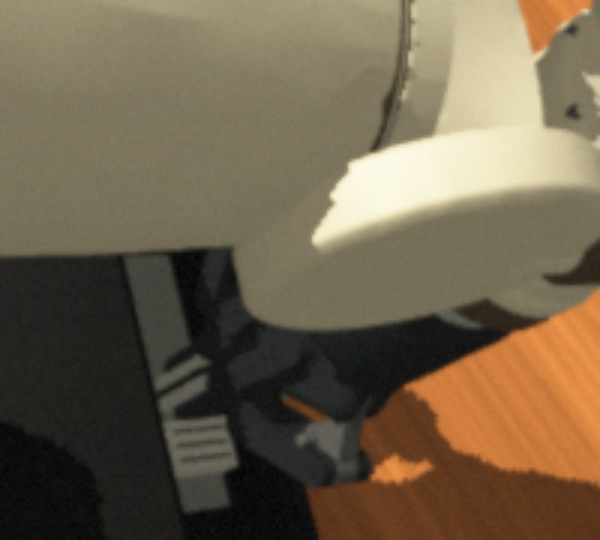

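The tip is pushing the catch, now at crop pixel (203,447), with about 15 mm of slot left below it. The force is 2.3 N.

Emit:
play_rows:
  moves:
    - [[0, -0.015, 0, 0, 0, 0], [0, -0.015, 0, 0, 0, 0], [0, -0.015, 0, 0, 0, 0], [0, 0, 0, 0, 0, 0]]

```text
t: 5.88
tcp_pos: [0.4714, -0.0534, 0.079]
tcp_rot: [-0.391, -2.507, -0.122]
contact_force: [0.1, 1.0, -0.7]
gripper_width: 0.001
grasp_force: 0.6
```

Emit:
play_rows:
  moves:
    - [[0, -0.01, 0, 0, 0, 0], [0, 0, 0, 0, 0, 0]]

```text
t: 6.12
tcp_pos: [0.4709, -0.0551, 0.079]
tcp_rot: [-0.391, -2.507, -0.122]
contact_force: [1.7, 1.4, -0.4]
gripper_width: 0.003
grasp_force: 0.9
```

Run:
```python
from h import *
st()
```

```text
t 6.12 tcp [ 0.4709 -0.0551  0.079 ] cad [-39.9  17.5  79. ] face u,y,n [ 1.2 17.5 -9.5] F [-1.2 -1.9 -0.4] g 0.0027009015642331636 0.8950692135840654 q [-0.35  0.56  1.52 -0.03  1.67 -1.61]
```

Emit:
play_rows:
  moves:
    - [[0, -0.01, 0, 0, 0, 0], [0, -0.01, 0, 0, 0, 0], [0, 0, 0, 0, 0, 0]]

```text
t: 6.5
tcp_pos: [0.4704, -0.0566, 0.079]
tcp_rot: [-0.39, -2.508, -0.129]
contact_force: [4.5, 9.8, 0.0]
gripper_width: -0.001
grasp_force: 5.3
```

Emit:
play_rows:
  moves:
    - [[0, -0.01, 0, 0, 0, 0], [0, 0, 0, 0, 0, 0]]

```text
t: 6.75
tcp_pos: [0.4703, -0.0568, 0.079]
tcp_rot: [-0.39, -2.509, -0.134]
contact_force: [7.5, 15.4, 1.2]
gripper_width: -0.001
grasp_force: 8.2
```

Run:
```python
from h import *
st()
```

```text
t 6.75 tcp [ 0.4703 -0.0568  0.079 ] cad [-39.9  19.4  79. ] face u,y,n [ 1.3 19.4 -9.5] F [ -2.5 -16.9   1.2] g -0.001461054095669582 8.22159368544817 q [-0.36  0.56  1.52 -0.02  1.67 -1.62]
```

Emit:
play_rows:
  moves:
    - [[0, 0.03, 0, 0, 0, 0], [0, 0.03, 0, 0, 0, 0], [0, 0, -0.05, 0, 0, 0], [0, 0, -0.15, 0, 0, 0], [0, 0, -0.25, 0, 0, 0], [0, 0, -0.25, 0, 0, 0], [0, 0, 0, 0, -0.2, 0], [0, 0, 0, 0, -0.2, 0], [0, 0, 0, 0, -0.2, 0], [0, 0, 0, 0, -0.177, 0], [0, 0, 0, 0, 0, 0]]
  gripper: -1

```text
t: 8.12
tcp_pos: [0.5473, -0.0732, 0.1943]
tcp_rot: [0.484, 3.104, -0.001]
contact_force: [0.3, 0.4, 0.2]
gripper_width: -0.002
grasp_force: 0.0
```

Run:
```python
from h import *
st()
p,d=r.capture("side");cv2.imwrite("pics/side5.png",p[:,:,::-1]);P=cloud(d,"side")
hsv=cv2.cvtColor(p,cv2.COLOR_RGB2HSV)
g=np.zeros(d.shape,bool);g[200:320,235:370]=1;g&=(hsv[...,1]<70)&(hsv[...,2]>45)&(P[...,2]<.12)
q=(P[g]-face(35,0,0))@np.stack([U,Y,N],1)*1000;c=q[(q[:,2]>-4)&(q[:,2]<4)&(abs(q[:,0])<18)];print("catch",len(c),np.percentile(c,[2,50,98],axis=0).round(1).tolist())
q=(P[g]-O)@C*1000;c=q[(q[:,0]<-78)&(q[:,2]>15)&(q[:,2]<65)&(abs(q[:,1])<40)];print("pull",len(c),np.percentile(c,[2,50,98],axis=0).round(1).tolist())
for a in(60,50,45,40): 
  t=c[(c[:,2]>a-5)]; 
  if len(t): print(a,np.percentile(t,[2,50,98],axis=0).round(1).tolist())
delta(cad(-101,0,110),RD)
```

```text
t 8.12 tcp [ 0.5473 -0.0732  0.1943] cad [-118.2   11.8  194.3] face u,y,n [  3.2  11.8 129.9] F [-0.2 -0.5  0.2] g -0.0024666732250415557 0.0 q [-0.35  0.13  1.7  -0.    1.31 -1.61]
catch 406 [[-16.2, 32.7, -1.9], [1.7, 43.7, 0.3], [16.6, 54.2, 2.1]]
pull 595 [[-131.2, -9.6, 36.2], [-110.4, 1.9, 45.7], [-87.6, 11.1, 56.7]]
60 [[-132.0, -8.1, 55.1], [-127.6, 0.8, 55.8], [-123.4, 10.5, 57.9]]
50 [[-131.6, -9.2, 45.0], [-113.0, 1.2, 46.5], [-87.7, 10.9, 57.0]]
45 [[-131.2, -9.6, 42.5], [-110.4, 1.2, 45.8], [-87.6, 11.0, 56.7]]
40 [[-131.2, -9.6, 38.3], [-110.2, 1.7, 45.8], [-87.6, 11.1, 56.7]]
shift(norm) with present axes [0.093  0.0598 0.423 ] turn [-0.0006  0.0003 -0.0051] shift in target axes [0.0926 0.06   0.4231]
```

View pics/side5.png

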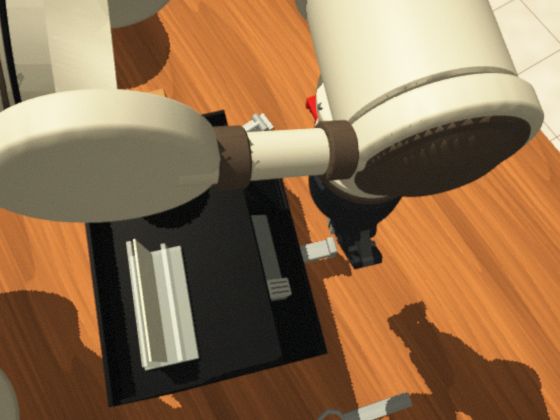

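The catch, at (279,288), now spans y = 33 to 54 mm, which is its left end. The pull is at (320,250), with the bar centred at x ≈ -112, y ≈ 1 mm.

Emit:
play_rows:
  moves:
    - [[0.03, 0.054, 0, 0, 0, 0], [0, 0, 0.2, 0, 0, 0], [0, 0, 0.2, 0, 0, 0], [0, 0, 0.1, 0, 0, 0], [0, 0, 0, 0, 0, 0]]
  gripper: 0.2

```text
t: 8.8
tcp_pos: [0.5459, -0.0608, 0.0919]
tcp_rot: [-0.483, -3.101, -0.001]
contact_force: [0.3, -0.3, -0.2]
gripper_width: 0.603
grasp_force: 0.0
```

Run:
```python
from h import *
st();delta(cad(-112,1,20),RD)
```

```text
t 8.8 tcp [ 0.5459 -0.0608  0.0919] cad [-113.2    0.4   91.9] face u,y,n [-51.5   0.4  43.1] F [-0.3  0.2 -0.2] g 0.6026690386982275 0.0 q [-0.33  0.25  1.79  0.    1.11 -1.59]
shift(norm) with present axes [ 0.0047 -0.003   0.3594] turn [ 0.0002 -0.0047 -0.0044] shift in target axes [ 0.0061 -0.0029  0.3594]
```

Emit:
play_rows:
  moves:
    - [[0, 0, 0.12, 0, 0, 0], [0, 0, 0.12, 0, 0, 0], [0, 0, 0.08, 0, 0, 0], [0, 0, 0.036, 0, 0, 0], [0, 0, 0, 0, 0, 0], [0, 0, 0, 0, 0, 0]]

```text
t: 9.55
tcp_pos: [0.5476, -0.0618, 0.0236]
tcp_rot: [0.483, 3.101, -0.001]
contact_force: [0.7, -0.2, -0.3]
gripper_width: 0.598
grasp_force: 0.0
```

Emit:
play_rows:
  moves:
    - [[0, 0, 0, 0, 0, 0], [0, 0, 0, 0, 0, 0], [0, 0, 0, 0, 0, 0], [0, 0, 0, 0, 0, 0], [0, 0, 0, 0, 0, 0], [0, 0, 0, 0, 0, 0]]
  gripper: -1
  force: 30

```text
t: 10.3
tcp_pos: [0.5478, -0.0602, 0.0235]
tcp_rot: [0.483, 3.101, 0.003]
contact_force: [2.5, 7.3, 1.4]
gripper_width: 0.251
grasp_force: 33.9
```

Run:
```python
from h import *
st()
```

```text
t 10.3 tcp [ 0.5478 -0.0602  0.0235] cad [-114.8   -0.7   23.5] face u,y,n [-91.9  -0.7 -12. ] F [-0.2 -7.7  1.4] g 0.2507541982468188 33.944581830874085 q [-0.33  0.35  1.81  0.    0.97 -1.59]
```

Emit:
play_rows:
  moves:
    - [[-0.02, 0.008, 0, 0, 0, 0], [-0.04, 0, 0, 0, 0, 0], [-0.05, 0, 0, 0, 0, 0], [-0.05, 0, 0, 0, 0, 0], [-0.05, 0, 0, 0, 0, 0], [-0.05, 0, 0, 0, 0, 0], [-0.04, 0, 0, 0, 0, 0], [-0.03, 0, 0, 0, 0, 0], [-0.02, 0, 0, 0, 0, 0], [0, 0, 0, 0, 0, 0]]

```text
t: 11.55
tcp_pos: [0.6152, -0.0815, 0.0236]
tcp_rot: [0.483, 3.1, -0.0]
contact_force: [1.9, 0.2, 3.6]
gripper_width: 0.252
grasp_force: 34.1
```

Run:
```python
from h import *
st()
```

```text
t 11.55 tcp [ 0.6152 -0.0815  0.0236] cad [-185.4   -0.7   23.6] face u,y,n [-149.8   -0.7   28.6] F [-1.8 -0.8  3.6] g 0.25215965419885333 34.115350283682346 q [-0.33  0.5   1.6   0.    1.03 -1.59]
```

Out by 70.6 mm; a little more until the stop.

Emit:
play_rows:
  moves:
    - [[-0.015, 0, 0, 0, 0, 0], [-0.015, 0, 0, 0, 0, 0], [0, 0, 0, 0, 0, 0]]

```text
t: 11.92
tcp_pos: [0.6192, -0.0828, 0.0235]
tcp_rot: [-0.483, -3.104, -0.0]
contact_force: [-5.4, 2.5, 10.2]
gripper_width: 0.253
grasp_force: 34.9
```

Run:
```python
from h import *
st()
```

```text
t 11.93 tcp [ 0.6192 -0.0828  0.0235] cad [-189.7   -0.7   23.5] face u,y,n [-153.3   -0.7   31. ] F [ 5.9 -0.8 10.2] g 0.25325673633078566 34.8910260759294 q [-0.33  0.52  1.59  0.    1.04 -1.59]
```

At the stop; let go and lift away.

Emit:
play_rows:
  moves:
    - [[0, 0, 0, 0, 0, 0], [0, 0, 0, 0, 0, 0], [0, 0, 0, 0, 0, 0], [0, 0, 0, 0, 0, 0], [0, 0, -0.05, 0, 0, 0], [0, 0, -0.1, 0, 0, 0], [0, 0, -0.2, 0, 0, 0], [0, 0, -0.25, 0, 0, 0], [0, 0, -0.25, 0, 0, 0], [-0.1, 0, -0.2, 0, 0, 0], [0, 0, 0, 0, 0, 0], [0, 0, 0, 0, 0, 0]]
  gripper: 0.2

```text
t: 13.42
tcp_pos: [0.6381, -0.089, 0.2332]
tcp_rot: [0.483, 3.103, -0.0]
contact_force: [-0.9, -0.0, -0.8]
gripper_width: 0.598
grasp_force: 0.0
```

Run:
```python
from h import *
st()
p,d=r.capture("side");cv2.imwrite("pics/side6.png",p[:,:,::-1]);P=cloud(d,"side")
hsv=cv2.cvtColor(p,cv2.COLOR_RGB2HSV)
g=(hsv[...,1]<70)&(hsv[...,2]>45)&(P[...,2]<.12)
q=(P[g]-face(35,0,0))@np.stack([U,Y,N],1)*1000;c=q[(q[:,2]>-4)&(q[:,2]<4)&(abs(q[:,0])<18)&(abs(q[:,1])<60)];print("catch",len(c),np.percentile(c,[2,50,98],axis=0).round(1).tolist())
q=(P[g]-O)@C*1000;c=q[(q[:,0]<-140)&(q[:,0]>-230)&(q[:,2]>53)&(q[:,2]<65)&(abs(q[:,1])<20)];print("pull",len(c),np.percentile(c,[2,50,98],axis=0).round(1).tolist() if len(c) else 0)
```

```text
t 13.43 tcp [ 0.6381 -0.089   0.2332] cad [-209.6   -0.4  233.2] face u,y,n [-49.4  -0.4 214.1] F [ 0.9  0.3 -0.8] g 0.5984434285191278 0.0 q [-0.33  0.33  1.39  0.    1.42 -1.59]
catch 444 [[-16.4, -15.0, -1.9], [1.9, 43.6, 0.4], [17.5, 58.1, 2.2]]
pull 120 [[-207.2, -9.7, 53.3], [-202.0, 0.6, 55.4], [-159.1, 12.9, 64.9]]
```

View pics/side6.png

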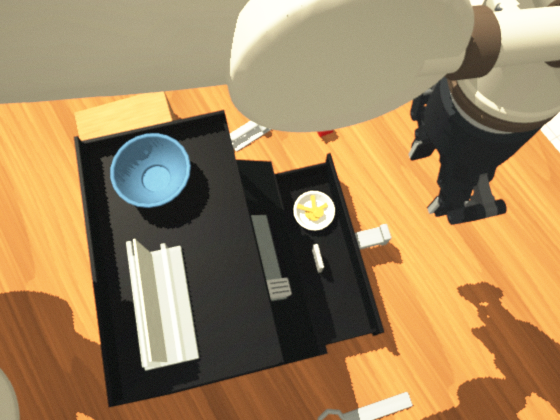

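The drawer is out with its pull at (373,238), about 74 mm from where it started. The catch is still at its left end (279,288), the other things are in place and the gripper is clear.

```bash
python3 -c "
from plant import r
print(r.close_job())"
```

```text
the job is handed in; nothing more can be done
None
```

The catch is at its left end, the drawer is pulled out to its stop and released, nothing else was seen to move, and the job is handed in (its verdict was not shown).

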